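Swing a loaded bead rack out square to its chest

ROBOT

A 7-joint arm with a two-finger parallel gripper is mounted at the origin on the work surface. World frame = base frame: x ahead of the robot, y to its left, z up, the work surface at z = 0. Lengths are in m, angles in rad, forces in N, time in s.
With the tool pointing down it reaches from about 0.4 to 0.875 m from the base axis. Payload 6.5 kg.
Tool frame: the origin (TCP) lies between the finger pads; the fingertips stand 11 mm ahead of it and the grasp point (between the pads) lies 8 mm behind it; z points along the fingers, y is the line along which they close (so a half turn about z gives the same grasp; the last joint's range is limited). The gripper opens to 88 mm and grips with 3 to 60 N. Pads are 18 mm wide; open, the fingers measure 123 mm over their backs; the gripper's body (75 mm by 187 mm) begins 45 mm behind the grasp point.
Start: joints at [-0.066, 0.536, -0.004, 1.538, 0.003, 1.067, -0.071], TCP at [0.65, 0, 0.25] pointing down, gripper open.
Joint ranges: [-2.7, 2.7], [-0.37, 2.16], [-1.27, 1.26], [0.24, 2.4], [-1.31, 4.45], [0.19, 1.91], [-2.76, 2.76]. Speed limits (rad/s): [2.39, 2.39, 3.14, 3.14, 3.14, 3.14, 3.14].

INTERFACE

Orientations are given as a 3x3 rotation matrix whose columns are the frame's x, y, z axes.
In Python, from plant import * gives the robot as it stands.
- The arm moves only by the shell command python3 -m inch 'ROWS' [FORCE]. ROWS is JSON, a list of rows, each an object of numbers: "jaw": the closure, from -1 (fully open) to 1 (shut); "tx", "ty", "tz": the shift along the tool's x, y, z each as a share of 0.02 m, from -1 to 1; "twist": the turn about the tool's z as a share of 0.12 rad, from -1 to 1. A call has exactly 5 rows; each row shifts and turns the commanded pose from where the row before left it, along the tool's axes as they then stand; what a row does not reach is not made up. A row lasts 1/10 s, in which the tool goes at most 50 mm and 8.59 degrees, less where a joint would pass 70% of its speed; a pose out of reach is approached as far as the arm can. A call with a number of a shift or a turn outside -1 to 1 is refused whole. A call with a gripper value outside its range is refused whole. The fingers move at their own pace and stop on an object; FORCE is the grip in N (left out, the last holds). Time passes only in rows, so rows that do not move let the fingers close, or fill a call up. It gives the time, the measured TCP pose, the force, the opening and the grip force at its end, in the units of the state.
- get_state(): the state, without advancing time (a new reading comes with each control period).
- camera(name): name is "scene" or "side" or "wrist"; returns (picture, depth): 480x640x3 uint8, red, green, blue; 480x640 float32, m along the optical axis (not along the pixel's ray), 0 where there is no reading.
- camera_model(name): a dict with "vfov" (degrees; the focal length in pixels is half the picture's height over the tangent of half this angle, whatever the lens; pixels are square), "cx", "cy" (the principal point, pixels), "cam_to_world" (4x4, takes a point from camera to world coordinates). Camera axes: x right, y up, looking along -z (the intrinsics and any distortion apply to the point x, -y, -z); pixel columns grow to the right and rows downward; lengths in m; the calibration is good to about 2 mm. A picture is of the moment at which its call begins: read the wrist's pose just before it. camera_model takes no time and is no camera call; for the wrist camera it gives the pose at the moment of the call.
- job_done(): hands the job in; it is judged then, once.
Trained networks look in the newest picture that a camera, given by its name, has taken for a name from the list of things; names that differ only in an ending like _2 or _b are one class to them, and where a whole thing is asked for, a point or a joint stands for the part that bears it (a point fixed in the world has none). Each returns a list of dicts, best first, with "p" (0 to 1); they miss things now and then, are a little off and sometimes report something else, mostly with a low value. They report only what shows in the picture. A call takes as long as a camera call.
- recognise(query, camera): "point" ([column, row] in pixels, amid what is visible of it).
- spot_point(query, camera): "point" ([column, row] in pixels: a listed point, or the origin of a listed thing).
The state is a dict: "t": time; "joint_pos": joint angles; "qd": joint speeds; "tau": joint torques, N m; "eef_pos": TCP position; "tool_rot": TCP orientation; "wrist_force": force on the tool from outside, world axes, zero at the start; "torque": the same for the moment, N m; "width": finger opening in m; "grasp_force": force on a finger pad.
Only numpy, scipy, OpenCV 4.12 (cv2) and the standard library are available. Lean on these libraries where they do the work, as an engineer would, in place of code of your own. Each camera call takes 0.05 s, during which the arm holds its last target. There are 200 camera calls.

TASK

Swing the heavy bead-jar rack round on its free-running post until it stands square out from the long front of the drawer chest that carries it: push it along by the rubber bumper on its long side, ease it to a stop from the other side, and leave it standing still there on its own, watching it untouched for two seconds before you finish. Work briskly but gently: no hard knocks, do not let it race or run into its stops, keep off its glass lid, and leave everything else on the bench where it is.

Things in the scene. Friction and masses are not known exactly. Their poses are not given: they have to be found in the camera images.
- pivot (a joint): Rack angle about its post, rad, positive counter-clockwise from above. 0: square out from the chest's front, case and chest axes agree (the goal). Starts at -1.2 to -0.8; stops at -1.5 and +0.5. Free bearing: coasts on, losing some 1/10 of its speed per second (inertia about the post 0.34 kg m2, 0.22 to 0.5 with its load; damping 0.03 N m s/rad; dry friction 0.001 N m).
- rack_axis (a point): Point on the post's axis at the height of the top of the rack's glass lid (210 mm above the bench); the rack turns about the vertical through it.
- case: The rack: closed case 370 long, 150 thick (too thick to grip), 134 high, 4.5 kg, with two rows of blue-lidded jars, hung like a gate. Origin on the post's axis, 70 mm above the bench, level with its underside; own -x runs along the rack, case from 50 to 420 mm. Growing joint value moves it towards own -y: driven on at its +y side, braked at its -y side.
- bumper_a: Sponge-rubber bumper along the case's +y side (the driving side), to push on: 370 mm long, 44 mm high (152 to 196 mm above the bench); its flat face stands 12 mm proud of the case, at y = +87 mm from the post's axis. Springy: gives 1 mm per newton (1000 N/m), bottoms at 11 mm; the rack rebounds with over half its speed. Over 20 N is a hard knock. Origin and axes as the case.
- bumper_b: The same bumper along the case's -y side (the braking side), face at y = -87 mm. Origin and axes as the case.
- lid: Loose-laid glass lid on top of the case, 6 mm thick, covering all but 4 mm of its top; upper face 210 mm above the bench. Same origin and axes as the case. Not to be touched.
- rack_end (a point): Middle of the upper edge of the rack's free end, 420 mm from the post's axis, at the height of the top of the lid (210 mm).
- chest: Low white drawer chest carrying the post, fixed on the bench: 170 x 380 mm, 55 mm high. Origin under the post's axis at bench height; its three drawer fronts face its own -x. The post and its cap reach 220 mm above the bench. Its yaw differs from run to run.
- tray: Round blue compartment tray of beads, 240 mm across, 26 mm high, lying near or under the rack's sweep. Origin under its centre. To be left alone.
- jar: Glass bead jar with a blue cap, 72 mm across, 95 mm high. Origin under its centre. To be left alone.
- spool: Metal wire spool standing on end, 60 mm across, 58 mm high. Origin under its centre. To be left alone.
- bowl: White ceramic bowl, 100 mm across, 40 mm high. Origin under its centre. To be left alone.
- glue: White glue bottle with a red cap, 40 mm across, 120 mm high. Origin under its centre. To be left alone.
- remote: Black remote control, 50 x 160 x 20 mm. Origin under its centre. To be left alone.
- pliers: Pliers with black grips lying flat, 160 mm long, 12 mm high. Origin at the joint of the jaws, at bench height. To be left alone.

How it is judged:
By the outcome, as a careful person would: the job done as asked, in the order asked, and still so for the second after the job is handed in, with the robot touching nothing.
It also fails if it takes over 30 s, if anything falls off the work surface, if the arm or the gripper's body presses on something with over 40 N, if the wrist force passes 120 N, or if a joint passes its speed limit or range.

## Working session

There is one attempt and no reset: what is moved stays moved. The work goes in short steps, Python scripts to look and compute and a shell command to move; the robot and the scene stay as the last step left them, time stands still between calls to the robot, and variables do not carry over. Pictures are saved under pics/ and viewed, at most 10 in all, crops included, and the job is handed in when it is done.

```bash
mkdir -p pics; ls
cat > h.py <<'E'
from plant import *
import numpy as np, cv2
def K(n):
    m=camera_model(n); f=240/np.tan(np.radians(m["vfov"]/2)); return m,f
def ray(n,p,m=None):
    if m is None: m=camera_model(n)
    f=240/np.tan(np.radians(m["vfov"]/2)); T=np.array(m["cam_to_world"])
    d=T[:3,:3]@np.array([(p[0]-m["cx"])/f,-(p[1]-m["cy"])/f,-1]); return T[:3,3],d
def at_z(n,p,z):
    o,d=ray(n,p); return o+d*(z-o[2])/d[2]
def tri(n1,p1,n2,p2):
    o1,d1=ray(n1,p1);o2,d2=ray(n2,p2)
    s=np.linalg.lstsq(np.c_[d1,-d2],o2-o1,rcond=None)[0]
    a=o1+s[0]*d1;b=o2+s[1]*d2
    return (a+b)/2,np.linalg.norm(a-b)
def cloud(n,dep):
    m,f=K(n);T=np.array(m["cam_to_world"]);v,u=np.mgrid[:480,:640]
    P=np.stack([(u-m["cx"])/f*dep,-(v-m["cy"])/f*dep,-dep],-1)
    return P@T[:3,:3].T+T[:3,3]
E
python3 - <<'E'
from h import *
np.set_printoptions(precision=3,suppress=True)
for n in("scene","side"):
    m=camera_model(n);print({k:v for k,v in m.items() if k!="cam_to_world"},np.array(m["cam_to_world"]).tolist())
    im,d=camera(n);cv2.imwrite(f"pics/{n}0.png",im[...,::-1]);np.save(f"d_{n}.npy",d)
    for q in("rack_axis","rack_end","chest","tray","case"):
        r=spot_point(q,n)[:2];print(n,q,[(x["p"],x["point"]) for x in r])
        z={"rack_axis":.21,"rack_end":.21,"case":.07}.get(q,0)
        if r:print(at_z(n,r[0]["point"],z))
print(get_state()["t"])
E
```

```text
pics
{'vfov': 44.42607059728443, 'cx': 324.83749337564507, 'cy': 230.86821598058484} [[-0.8668692831497258, -0.349498369168827, 0.35551165364838727, 1.06716636513772], [0.4985031233038766, -0.615806555429148, 0.6101450010831585, 0.8747709061154088], [0.0056817240130575455, 0.7061396294209933, 0.7080498158840389, 1.1578330195776558], [0.0, 0.0, 0.0, 1.0]]
scene rack_axis [(0.97, [226.3, 209.0])]
[ 0.757 -0.12   0.21 ]
scene rack_end [(0.58, [390.8, 177.0]), (0.45, [230.9, 248.8])]
[ 0.352 -0.026  0.21 ]
scene chest [(0.61, [235.3, 267.7])]
[ 0.757 -0.121  0.   ]
scene tray [(0.94, [370.4, 279.0])]
[0.471 0.087 0.   ]
scene case [(0.9, [228.1, 246.5])]
[ 0.763 -0.135  0.07 ]
{'vfov': 48.55344391543024, 'cx': 331.1330505621298, 'cy': 242.55766455849744} [[0.9141744327643281, 0.38636223737791653, -0.12251256265522042, 0.3974432688389416], [-0.4052931809950014, 0.8678136708941209, -0.2874662937601958, -0.4372593376083783], [-0.004748043699453817, 0.3124478422674744, 0.9499230505380041, 1.5792688745967336], [0.0, 0.0, 0.0, 1.0]]
side rack_axis [(0.63, [409.9, 248.7])]
[ 0.761 -0.125  0.21 ]
side rack_end [(0.68, [334.1, 427.1]), (0.67, [258.6, 274.6])]
[ 0.389 -0.458  0.21 ]
side chest [(0.86, [402.1, 267.4])]
[ 0.768 -0.122  0.   ]
side tray [(0.9, [288.3, 243.5])]
[0.478 0.092 0.   ]
side case [(0.72, [401.1, 264.3])]
[ 0.753 -0.126  0.07 ]
0.6
```

View pics/scene0.png

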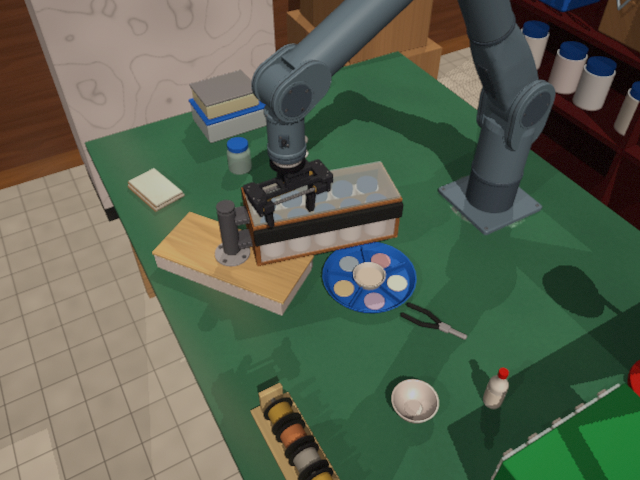

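View pics/side0.png

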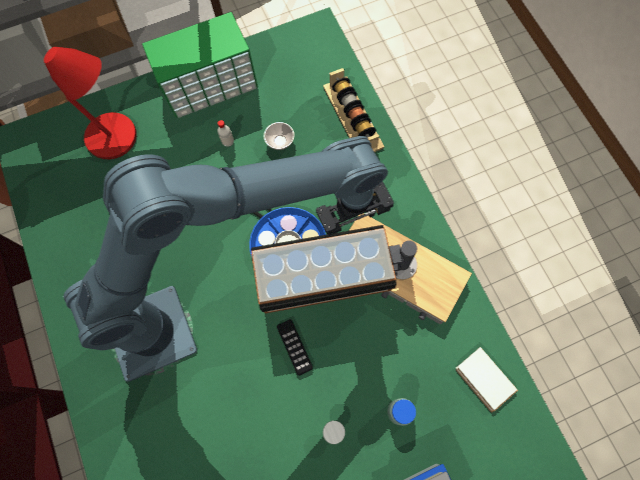

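The pictures show the rack running from the post (scene 226,209; side 405,250) towards the robot, with its free end at side (258,275). The wooden-topped chest is at about side (420,265), the tray is partly under the rack, and the remote, spool and jar lie on the -y side. Next I'll fit the rack and chest angles from depth.

```bash
cat >> h.py <<'E'
from scipy.optimize import minimize
def rack_pts(n,dep):
    P=cloud(n,dep);return P[(dep>0)&(P[...,2]>.195)&(P[...,2]<.216)]
def rack_ang(pts,ax,lo,hi):
    """bearing of rack's own x axis maximising points inside its top outline"""
    best=[]
    for a in np.arange(lo,hi,.004):
        x=-((pts-ax)@[np.cos(a),np.sin(a)]);y=(pts-ax)@[-np.sin(a),np.cos(a)]
        best.append((((x>.05)&(x<.42)&(abs(y)<.075)).sum()-((x>.05)&(x<.42)&(abs(y)>.078)&(abs(y)<.12)).sum()))
    best=np.array(best);A=np.arange(lo,hi,.004);w=best>=best.max()-max(3,.004*best.max())
    return A[w].mean(),best.max()
E
python3 - <<'E'
from h import *
np.set_printoptions(precision=4,suppress=True)
ax=np.array([.758,-.122])
for n in("scene","side"):
    d=np.load(f"d_{n}.npy");P=cloud(n,d)
    p=rack_pts(n,d);q=p[(np.linalg.norm(p[:,:2]-ax,axis=1)<.45)]
    print(n,len(q),rack_ang(q[:,:2],ax,-.8,.8))
    r=cv2.minAreaRect(q[:,:2].astype(np.float32));print(r)
    c=P[(d>0)&(P[...,2]>.048)&(P[...,2]<.062)];c=c[np.linalg.norm(c[:,:2]-ax,axis=1)<.35]
    r=cv2.minAreaRect(c[:,:2].astype(np.float32));print("chest",len(c),r,cv2.boxPoints(r))
    im=np.full((400,400,3),255,np.uint8)
    for pp,col in((q,(0,0,255)),(c,(0,120,0))):
        ij=((pp[:,:2]-[.3,-.5])/.0018).astype(int)
        for i,j in ij:
            if 0<=i<400 and 0<=j<400: im[399-j,i]=col
    cv2.imwrite(f"pics/top_{n}.png",im)
a=cv2.imread("pics/top_scene.png");b=cv2.imread("pics/top_side.png");cv2.imwrite("pics/top.png",np.hstack([a,b]))
s=get_state();print(s["tool_rot"],s["eef_pos"],s["t"])
E
```

```text
scene 4791 (np.float64(-0.25599999999999956), np.int64(4280))
((0.5670047402381897, -0.0698845386505127), (0.1676199585199356, 0.44226858019828796), 76.56732940673828)
chest 5625 ((0.7597401142120361, -0.12512342631816864), (0.17606644332408905, 0.3846565783023834), 35.136165618896484) [[ 0.5771 -0.0185]
 [ 0.7984 -0.3331]
 [ 0.9424 -0.2317]
 [ 0.721   0.0828]]
side 8003 (np.float64(-0.20999999999999952), np.int64(6782))
((0.5640711784362793, -0.07802364230155945), (0.17450781166553497, 0.4410829246044159), 76.426513671875)
chest 3682 ((0.7578451037406921, -0.12410171329975128), (0.1737438142299652, 0.3798303008079529), 34.91452407836914) [[ 0.5779 -0.0181]
 [ 0.7953 -0.3296]
 [ 0.9378 -0.2301]
 [ 0.7204  0.0814]]
[[-0.      1.      0.    ]
 [ 1.      0.     -0.0001]
 [-0.0001  0.     -1.    ]] [ 0.65   -0.      0.2497] 0.6
```

View pics/top.png

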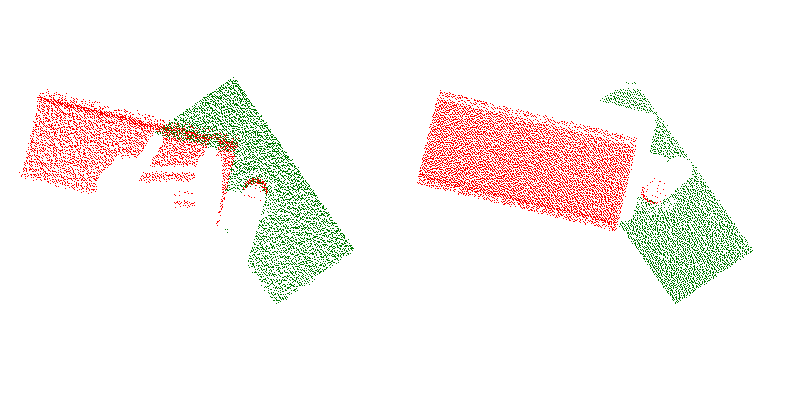

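Both cameras agree on the chest: yaw 35° with its centre at (.758, -.124), which matches the post. The rack's own x bears -13.5°, so the pivot is at about -0.85, and it has to swing towards -y. I'll take the closed fingers to the +y side, clear of the bumper and at bumper height.

```bash
cat >> h.py <<'E'
AX=np.array([.758,-.124])
def meas(n="side"):
    """pivot angle from the lid's outline"""
    im,d=camera(n);t=get_state()["t"];p=rack_pts(n,d)[:,:2]-AX
    r=np.linalg.norm(p,axis=1);p=p[(r>.07)&(r<.435)]
    b,c=rack_ang(p,np.zeros(2),-.9,1.1+.05)
    # refine: line through the middle of the strip by moments of inside points
    for _ in range(3):
        X=-(p@[np.cos(b),np.sin(b)]);Y=p@[-np.sin(b),np.cos(b)]
        k=(X>.08)&(X<.41)&(abs(Y)<.1)
        bins=np.digitize(X[k],np.linspace(.08,.41,12))
        m=[( X[k][bins==i].mean(),(np.percentile(Y[k][bins==i],2)+np.percentile(Y[k][bins==i],98))/2) for i in range(1,12) if (bins==i).sum()>15 and np.ptp(Y[k][bins==i])>.13]
        if len(m)<4: break
        s=np.polyfit(*np.array(m).T,1); b-=s[0]
    return t,b-.611,c,im
def rel(piv):
    """TCP in rack coordinates: along, side; and force along rack own y"""
    s=get_state();b=piv+.611;p=s["eef_pos"][:2]-AX
    return -(p@[np.cos(b),np.sin(b)]),p@[-np.sin(b),np.cos(b)]
E
cat > look.py <<'E'
from h import *
np.set_printoptions(precision=3,suppress=True)
t,a,c,im=meas();s=get_state()
print(f"t {t:.2f} pivot {a:.3f} n {c}",s["eef_pos"],"along/side",np.array(rel(a)),"F",np.array(s["wrist_force"]))
E
python3 -m inch '[{"jaw":1,"tx":0.9,"ty":-1},{"jaw":1,"tx":0.9,"ty":-1},{"jaw":1,"tx":0.9,"ty":-1},{"jaw":1,"tx":0.9,"ty":-1},{"jaw":1,"tx":0.9,"ty":-1}]'
python3 -m inch '[{"jaw":1,"ty":-1,"tz":0.7},{"jaw":1,"ty":-1,"tz":0.7},{"jaw":1,"ty":-1,"tz":0.75},{"jaw":1,"tz":0.75},{"jaw":1,"tz":0.75}]'
python3 look.py
```

```text
t 0.65 pivot -0.849 n 6670 [ 0.65 -0.    0.25] along/side [0.134 0.095] F [ 0.148 -0.301  0.103]invalid input at $[0]: expected keys jaw, tx, ty, tz, twist
invalid input at $[0]: expected keys jaw, tx, ty, tz, twist
```

```bash
python3 -m inch '[{"jaw":1,"tx":0.9,"ty":-1,"tz":0,"twist":0},{"jaw":1,"tx":0.9,"ty":-1,"tz":0,"twist":0},{"jaw":1,"tx":0.9,"ty":-1,"tz":0,"twist":0},{"jaw":1,"tx":0.9,"ty":-1,"tz":0,"twist":0},{"jaw":1,"tx":0.9,"ty":-1,"tz":0,"twist":0}]'
python3 -m inch '[{"jaw":1,"tx":0,"ty":-1,"tz":0.7,"twist":0},{"jaw":1,"tx":0,"ty":-1,"tz":0.7,"twist":0},{"jaw":1,"tx":0,"ty":-1,"tz":0.75,"twist":0},{"jaw":1,"tx":0,"ty":0,"tz":0.75,"twist":0},{"jaw":1,"tx":0,"ty":0,"tz":0.75,"twist":0}]'
python3 look.py
```

```text
t: 1.15
eef_pos: [0.5492, 0.0907, 0.2498]
tool_rot: [[0.0, 1.0, 0.0], [1.0, -0.0, 0.0], [0.0, 0.0, -1.0]]
wrist_force: [0.6, -0.0, 0.9]
width: 0.0504
grasp_force: 0.0
t: 1.65
eef_pos: [0.4897, 0.0901, 0.1765]
tool_rot: [[-0.0, 1.0, 0.001], [1.0, 0.0, 0.0], [0.0, 0.001, -1.0]]
wrist_force: [0.4, -0.8, 0.1]
width: 0.0107
grasp_force: 0.0
t 1.70 pivot -0.849 n 6653 [0.489 0.09  0.174] along/side [0.312 0.144] F [-0.959  0.265 -1.951]
```

```bash
python3 -m inch '[{"jaw":1,"tx":-1,"ty":0,"tz":0,"twist":0},{"jaw":1,"tx":-0.7,"ty":0,"tz":0,"twist":0},{"jaw":1,"tx":-0.2,"ty":0,"tz":0,"twist":0},{"jaw":1,"tx":-0.2,"ty":0,"tz":0,"twist":0},{"jaw":1,"tx":-0.2,"ty":0,"tz":0,"twist":0}]'
python3 -m inch '[{"jaw":1,"tx":-0.2,"ty":0,"tz":0,"twist":0},{"jaw":1,"tx":-0.25,"ty":0,"tz":0,"twist":0},{"jaw":1,"tx":-0.3,"ty":0,"tz":0,"twist":0},{"jaw":1,"tx":-0.3,"ty":0,"tz":0,"twist":0},{"jaw":1,"tx":-0.3,"ty":0,"tz":0,"twist":0}]'
python3 look.py
```

```text
t: 2.2
eef_pos: [0.4902, 0.0442, 0.177]
tool_rot: [[-0.0, 1.0, 0.0], [1.0, 0.0, 0.0], [0.0, 0.0, -1.0]]
wrist_force: [0.9, -0.1, -0.1]
width: 0.0004
grasp_force: 0.0
t: 2.7
eef_pos: [0.4901, 0.016, 0.1768]
tool_rot: [[0.0, 1.0, 0.0], [1.0, -0.0, -0.001], [-0.001, 0.0, -1.0]]
wrist_force: [-0.0, -0.0, 0.5]
width: 0.0006
grasp_force: 0.0
t 2.75 pivot -0.740 n 6777 [0.49  0.015 0.177] along/side [0.284 0.103] F [-0.243 -1.283 -0.257]
```

```bash
python3 -m inch '[{"jaw":1,"tx":-0.35,"ty":-0.1,"tz":0,"twist":0},{"jaw":1,"tx":-0.35,"ty":-0.1,"tz":0,"twist":0},{"jaw":1,"tx":-0.35,"ty":-0.1,"tz":0,"twist":0},{"jaw":1,"tx":-0.35,"ty":-0.1,"tz":0,"twist":0},{"jaw":1,"tx":-0.35,"ty":-0.1,"tz":0,"twist":0}]'
python3 look.py
```

```text
t: 3.25
eef_pos: [0.4798, -0.0187, 0.1767]
tool_rot: [[0.0, 1.0, 0.0], [1.0, -0.0, -0.0], [-0.0, 0.0, -1.0]]
wrist_force: [0.6, -0.4, 0.6]
width: 0.0009
grasp_force: 0.0
t 3.30 pivot -0.587 n 6892 [ 0.479 -0.02   0.177] along/side [0.276 0.111] F [-0.153 -0.74  -1.217]
```

Rack is coasting at about 0.28 rad/s. Now I'll rise, turn and cross over the lid quickly with clearance.

```bash
python3 -m inch '[{"jaw":1,"tx":-0.3,"ty":0,"tz":-1,"twist":1},{"jaw":1,"tx":-0.4,"ty":0,"tz":-1,"twist":1},{"jaw":1,"tx":-0.5,"ty":0.3,"tz":-1,"twist":1},{"jaw":1,"tx":-1,"ty":0.8,"tz":-0.5,"twist":1},{"jaw":1,"tx":-1,"ty":1,"tz":0,"twist":0}]'
python3 -m inch '[{"jaw":1,"tx":-1,"ty":1,"tz":0,"twist":0},{"jaw":1,"tx":-1,"ty":1,"tz":0,"twist":0},{"jaw":1,"tx":-1,"ty":1,"tz":0,"twist":0},{"jaw":1,"tx":-1,"ty":1,"tz":0,"twist":0},{"jaw":1,"tx":-1,"ty":1,"tz":0,"twist":0}]'
python3 look.py
```

```text
t: 3.8
eef_pos: [0.5002, -0.0946, 0.2485]
tool_rot: [[0.463, 0.886, 0.003], [0.886, -0.463, 0.0], [0.002, 0.003, -1.0]]
wrist_force: [1.1, 0.2, -0.3]
width: 0.0005
grasp_force: 0.0
t: 4.3
eef_pos: [0.5416, -0.2304, 0.2466]
tool_rot: [[0.462, 0.887, -0.0], [0.887, -0.462, 0.0], [0.0, -0.0, -1.0]]
wrist_force: [-0.4, -0.1, -0.1]
width: 0.0002
grasp_force: 0.0
t 4.35 pivot -0.331 n 4037 [ 0.542 -0.236  0.247] along/side [ 0.239 -0.048] F [ 0.943 -3.695  0.896]
```

```bash
python3 -m inch '[{"jaw":1,"tx":-1,"ty":1,"tz":0,"twist":0},{"jaw":1,"tx":-1,"ty":1,"tz":0,"twist":0},{"jaw":1,"tx":-1,"ty":1,"tz":0,"twist":0},{"jaw":1,"tx":-1,"ty":1,"tz":1,"twist":0},{"jaw":1,"tx":-0.5,"ty":0,"tz":1,"twist":0}]'
python3 look.py
```

```text
t: 4.85
eef_pos: [0.5716, -0.3492, 0.2065]
tool_rot: [[0.463, 0.886, 0.002], [0.886, -0.463, -0.002], [-0.001, 0.003, -1.0]]
wrist_force: [-0.5, 0.4, -0.8]
width: 0.0006
grasp_force: 0.0
t 4.90 pivot -0.141 n 4277 [ 0.568 -0.349  0.202] along/side [ 0.271 -0.114] F [-2.437 -0.006 -2.668]
```

```bash
python3 -m inch '[{"jaw":1,"tx":-0.22,"ty":0.33,"tz":1,"twist":0},{"jaw":1,"tx":-0.19,"ty":0.29,"tz":0.4,"twist":0},{"jaw":1,"tx":-0.14,"ty":0.21,"tz":0,"twist":0},{"jaw":1,"tx":-0.1,"ty":0.15,"tz":0,"twist":0},{"jaw":1,"tx":-0.07,"ty":0.1,"tz":0,"twist":0}]'
python3 look.py
```

```text
t: 5.4
eef_pos: [0.5841, -0.3692, 0.1799]
tool_rot: [[0.462, 0.887, 0.002], [0.887, -0.462, -0.001], [-0.0, 0.002, -1.0]]
wrist_force: [1.4, -0.3, 0.7]
width: 0.0002
grasp_force: 0.6
t 5.45 pivot -0.001 n 4550 [ 0.585 -0.37   0.18 ] along/side [ 0.283 -0.102] F [ 3.321 -1.196 -0.219]
```

```bash
python3 -m inch '[{"jaw":1,"tx":-0.06,"ty":0.09,"tz":0,"twist":0},{"jaw":1,"tx":-0.06,"ty":0.09,"tz":0,"twist":0},{"jaw":1,"tx":-0.03,"ty":0.04,"tz":0,"twist":0},{"jaw":1,"tx":0,"ty":0,"tz":0,"twist":0},{"jaw":1,"tx":0,"ty":0,"tz":0,"twist":0}]'
python3 look.py; python3 look.py; python3 look.py
```

```text
t: 5.95
eef_pos: [0.5855, -0.3734, 0.1786]
tool_rot: [[0.462, 0.887, -0.001], [0.887, -0.462, 0.0], [0.0, -0.001, -1.0]]
wrist_force: [0.3, -0.3, -0.3]
width: 0.0005
grasp_force: 0.0
t 6.00 pivot -0.015 n 4558 [ 0.586 -0.373  0.179] along/side [ 0.283 -0.109] F [ 0.558  0.277 -0.022]
t 6.05 pivot -0.019 n 4562 [ 0.586 -0.373  0.179] along/side [ 0.282 -0.111] F [-0.465  0.057 -0.478]
t 6.10 pivot -0.022 n 4558 [ 0.586 -0.373  0.179] along/side [ 0.282 -0.112] F [0.078 0.039 0.523]
```

```bash
python3 -m inch '[{"jaw":1,"tx":0,"ty":0,"tz":-1,"twist":0},{"jaw":1,"tx":0,"ty":0,"tz":-1,"twist":0},{"jaw":1,"tx":0.2,"ty":-0.3,"tz":-1,"twist":0},{"jaw":1,"tx":0.65,"ty":-1,"tz":-0.4,"twist":0},{"jaw":1,"tx":0.65,"ty":-1,"tz":0,"twist":0}]'
python3 look.py
python3 -m inch '[{"jaw":1,"tx":0.65,"ty":-1,"tz":0,"twist":0},{"jaw":1,"tx":0.65,"ty":-1,"tz":0,"twist":0},{"jaw":1,"tx":0.65,"ty":-1,"tz":0,"twist":0},{"jaw":1,"tx":0.65,"ty":-1,"tz":0,"twist":0},{"jaw":1,"tx":0.65,"ty":-1,"tz":0,"twist":0}]'
python3 look.py
```

```text
t: 6.6
eef_pos: [0.5592, -0.3259, 0.2483]
tool_rot: [[0.462, 0.887, 0.002], [0.887, -0.462, -0.001], [-0.0, 0.003, -1.0]]
wrist_force: [0.4, 0.0, -0.8]
width: 0.0007
grasp_force: 0.0
t 6.65 pivot -0.087 n 3962 [ 0.558 -0.321  0.247] along/side [ 0.272 -0.071] F [-0.329  2.973 -0.064]
t: 7.15
eef_pos: [0.4997, -0.221, 0.2468]
tool_rot: [[0.462, 0.887, 0.0], [0.887, -0.462, 0.0], [0.0, 0.0, -1.0]]
wrist_force: [0.8, 0.3, 0.1]
width: 0.0002
grasp_force: 0.0
t 7.20 pivot -0.153 n 5778 [ 0.498 -0.217  0.246] along/side [0.274 0.031] F [-1.77   2.158 -0.879]
```

```bash
python3 -m inch '[{"jaw":1,"tx":0.65,"ty":-1,"tz":0,"twist":0},{"jaw":1,"tx":0.65,"ty":-1,"tz":0,"twist":0},{"jaw":1,"tx":0.65,"ty":-1,"tz":0,"twist":0},{"jaw":1,"tx":0.65,"ty":-1,"tz":0,"twist":0},{"jaw":1,"tx":0.65,"ty":-1,"tz":0.8,"twist":0}]'
python3 look.py
```

```text
t: 7.7
eef_pos: [0.4425, -0.1176, 0.2321]
tool_rot: [[0.462, 0.887, 0.004], [0.887, -0.462, -0.001], [0.001, 0.004, -1.0]]
wrist_force: [0.7, 0.0, 0.3]
width: 0.0001
grasp_force: 0.0
t 7.75 pivot -0.184 n 7185 [ 0.439 -0.114  0.229] along/side [0.287 0.142] F [-3.436  3.521 -3.095]
```

```bash
python3 -m inch '[{"jaw":1,"tx":0,"ty":0,"tz":1,"twist":0},{"jaw":1,"tx":0,"ty":0,"tz":1,"twist":0},{"jaw":1,"tx":0,"ty":0,"tz":0.65,"twist":0},{"jaw":1,"tx":0,"ty":0,"tz":0,"twist":0},{"jaw":1,"tx":0,"ty":0,"tz":0,"twist":0}]'
python3 look.py; python3 look.py
```

```text
t: 8.25
eef_pos: [0.4418, -0.1183, 0.178]
tool_rot: [[0.462, 0.887, -0.0], [0.887, -0.462, -0.0], [-0.0, -0.0, -1.0]]
wrist_force: [-0.1, 0.0, 1.2]
width: 0.0004
grasp_force: 0.0
t 8.30 pivot -0.220 n 7115 [ 0.442 -0.118  0.178] along/side [0.29  0.126] F [ 0.296 -0.284 -0.062]
t 8.35 pivot -0.225 n 7108 [ 0.442 -0.118  0.179] along/side [0.29  0.124] F [-0.413  0.677  0.194]
```

```bash
python3 -m inch '[{"jaw":1,"tx":-0.1,"ty":0.115,"tz":0,"twist":0},{"jaw":1,"tx":-0.1,"ty":0.115,"tz":0,"twist":0},{"jaw":1,"tx":-0.033,"ty":0.038,"tz":0,"twist":0},{"jaw":1,"tx":-0.033,"ty":0.038,"tz":0,"twist":0},{"jaw":1,"tx":-0.033,"ty":0.038,"tz":0,"twist":0}]'
python3 -m inch '[{"jaw":1,"tx":-0.033,"ty":0.038,"tz":0,"twist":0},{"jaw":1,"tx":-0.033,"ty":0.038,"tz":0,"twist":0},{"jaw":1,"tx":-0.033,"ty":0.038,"tz":0,"twist":0},{"jaw":1,"tx":-0.033,"ty":0.038,"tz":0,"twist":0},{"jaw":1,"tx":-0.033,"ty":0.038,"tz":0,"twist":0}]'
python3 look.py; python3 look.py
```

```text
t: 8.85
eef_pos: [0.4449, -0.1266, 0.1777]
tool_rot: [[0.462, 0.887, -0.0], [0.887, -0.462, -0.0], [-0.0, -0.0, -1.0]]
wrist_force: [-0.3, 0.2, 0.4]
width: 0.0007
grasp_force: 0.2
t: 9.35
eef_pos: [0.4468, -0.1314, 0.1777]
tool_rot: [[0.462, 0.887, 0.0], [0.887, -0.462, -0.0], [-0.0, 0.0, -1.0]]
wrist_force: [0.9, 0.3, 0.0]
width: 0.0002
grasp_force: 0.0
t 9.40 pivot -0.228 n 6950 [ 0.447 -0.132  0.178] along/side [0.291 0.109] F [ 0.014 -0.567 -0.332]
t 9.45 pivot -0.229 n 6949 [ 0.447 -0.131  0.178] along/side [0.291 0.109] F [-0.79  -0.228  0.419]
```

```bash
python3 -m inch '[{"jaw":1,"tx":-0.05,"ty":0.057,"tz":0,"twist":0},{"jaw":1,"tx":-0.06,"ty":0.075,"tz":0,"twist":0},{"jaw":1,"tx":-0.075,"ty":0.09,"tz":0,"twist":0},{"jaw":1,"tx":-0.075,"ty":0.09,"tz":0,"twist":0},{"jaw":1,"tx":-0.075,"ty":0.09,"tz":0,"twist":0}]'
python3 look.py; python3 look.py; python3 look.py
```

```text
t: 9.95
eef_pos: [0.4509, -0.1411, 0.1777]
tool_rot: [[0.462, 0.887, 0.0], [0.887, -0.462, -0.0], [-0.0, 0.0, -1.0]]
wrist_force: [0.6, -0.5, -0.9]
width: 0.0005
grasp_force: 0.0
t 10.00 pivot -0.174 n 6989 [ 0.451 -0.141  0.178] along/side [0.285 0.114] F [-0.166 -0.587  0.262]
t 10.05 pivot -0.172 n 6985 [ 0.451 -0.141  0.178] along/side [0.285 0.115] F [ 0.489 -0.334  0.288]
t 10.10 pivot -0.167 n 7044 [ 0.451 -0.141  0.178] along/side [0.285 0.117] F [-0.46  -0.669 -0.123]
```

```bash
cat >> h.py <<'E'
def fit2(n,d,b):
    """edges of the case top: robust straight lines at +-75 mm, fingers excluded"""
    P=cloud(n,d);p=P[(d>0)&(P[...,2]>.2)&(P[...,2]<.217)][:,:2]-AX
    s=get_state();q=np.array(s["eef_pos"][:2])-AX
    p=p[np.linalg.norm(p-q,axis=1)>.06]
    A=np.arange(b-.1,b+.1,.002);c=[]
    for a in A:
        X=-(p@[np.cos(a),np.sin(a)]);Y=p@[-np.sin(a),np.cos(a)];k=(X>.06)&(X<.415)
        c.append((k&(abs(Y)<.074)).sum()-(k&(abs(Y)>.074)&(abs(Y)<.11)).sum())
    c=np.array(c);w=c>c.max()-.02*c.max();return np.average(A[w],weights=c[w]-c[w].min()+1),c.max()
E
cat > look.py <<'E'
from h import *
import h
np.set_printoptions(precision=3,suppress=True)
st={};oc=camera
def cam(n):
    r=oc(n);st[n]=r[1];return r
h.camera=cam
t,a,c,im=meas();s=get_state()
b,c2=fit2("side",st["side"],a+.611);np.save(f"dep_{t:.2f}.npy",st["side"])
print(f"t {t:.2f} pivot old {a:.3f} n {c} new {b-.611:.3f} {c2}",s["eef_pos"],"along/side",np.array(rel(b-.611)),"F",np.array(s["wrist_force"]))
E
python3 look.py
python3 - <<'E'
from h import *
for n in("side","d_side"):
    pass
d=np.load("d_side.npy");b,c=fit2("side",d,-.238);print(b-.611,c)
b,c=fit2("scene",np.load("d_scene.npy"),-.238);print(b-.611,c)
E
```

```text
t 10.15 pivot old -0.164 n 7088 new -0.155 7135 [ 0.451 -0.141  0.178] along/side [0.283 0.12 ] F [-0.34   0.132 -1.162]
-0.8437161410018551 6248
-0.8645069033530571 3655
```

```bash
python3 -m inch '[{"jaw":1,"tx":0,"ty":0,"tz":-1,"twist":0},{"jaw":1,"tx":0,"ty":0,"tz":-1,"twist":0},{"jaw":1,"tx":-0.3,"ty":0.3,"tz":-1,"twist":0},{"jaw":1,"tx":-1,"ty":1,"tz":0,"twist":0},{"jaw":1,"tx":-1,"ty":1,"tz":0,"twist":0}]'
python3 -m inch '[{"jaw":1,"tx":-1,"ty":1,"tz":0,"twist":0},{"jaw":1,"tx":-1,"ty":1,"tz":0,"twist":0},{"jaw":1,"tx":-1,"ty":1,"tz":0,"twist":0},{"jaw":1,"tx":-1,"ty":1,"tz":0,"twist":0},{"jaw":1,"tx":-1,"ty":1,"tz":0,"twist":0}]'
python3 look.py
```

```text
t: 10.65
eef_pos: [0.4711, -0.2031, 0.2386]
tool_rot: [[0.46, 0.888, 0.002], [0.888, -0.46, -0.0], [0.001, 0.002, -1.0]]
wrist_force: [-0.6, -0.0, -0.1]
width: 0.0003
grasp_force: 0.0
t: 11.15
eef_pos: [0.5131, -0.3386, 0.2375]
tool_rot: [[0.461, 0.887, -0.0], [0.887, -0.461, 0.0], [0.0, -0.0, -1.0]]
wrist_force: [0.6, -0.2, 0.0]
width: 0.0006
grasp_force: 0.0
t 11.20 pivot old -0.055 n 4048 new -0.073 3935 [ 0.513 -0.344  0.238] along/side [ 0.323 -0.063] F [-0.009 -4.629 -0.379]
```

```bash
python3 -m inch '[{"jaw":1,"tx":-1,"ty":1,"tz":0,"twist":0},{"jaw":1,"tx":-1,"ty":1,"tz":0.4,"twist":0},{"jaw":1,"tx":-0.2,"ty":0.2,"tz":1,"twist":0},{"jaw":1,"tx":0,"ty":0,"tz":1,"twist":0},{"jaw":1,"tx":-0.027,"ty":0.042,"tz":0.3,"twist":0}]'
python3 look.py
```

```text
t: 11.7
eef_pos: [0.5313, -0.3974, 0.1815]
tool_rot: [[0.462, 0.887, -0.002], [0.887, -0.462, 0.001], [0.0, -0.003, -1.0]]
wrist_force: [-0.3, -0.9, 1.0]
width: 0.0002
grasp_force: 0.6
t 11.75 pivot old -0.009 n 4566 new -0.032 4613 [ 0.531 -0.397  0.182] along/side [ 0.339 -0.105] F [-0.389 -0.768 -0.829]
```

```bash
python3 -m inch '[{"jaw":1,"tx":-0.027,"ty":0.042,"tz":0,"twist":0},{"jaw":1,"tx":-0.027,"ty":0.042,"tz":0,"twist":0},{"jaw":1,"tx":-0.027,"ty":0.042,"tz":0,"twist":0},{"jaw":1,"tx":-0.027,"ty":0.042,"tz":0,"twist":0},{"jaw":1,"tx":-0.027,"ty":0.042,"tz":0,"twist":0}]'
python3 look.py; python3 look.py; python3 look.py
```

```text
t: 12.25
eef_pos: [0.5347, -0.4024, 0.1841]
tool_rot: [[0.462, 0.887, 0.0], [0.887, -0.462, -0.0], [-0.0, 0.001, -1.0]]
wrist_force: [-0.4, -0.2, -0.6]
width: 0.0003
grasp_force: 0.0
t 12.30 pivot old -0.006 n 4532 new -0.067 4612 [ 0.535 -0.402  0.184] along/side [ 0.335 -0.123] F [ 0.508 -0.186 -0.11 ]
t 12.35 pivot old -0.006 n 4539 new -0.069 4651 [ 0.535 -0.402  0.184] along/side [ 0.335 -0.123] F [-1.15   0.453 -0.179]
t 12.40 pivot old -0.096 n 4563 new -0.074 4650 [ 0.535 -0.402  0.184] along/side [ 0.334 -0.125] F [ 0.373  0.478 -0.902]
```

```bash
ls dep*
python3 - <<'E'
from h import *
d=np.load(sorted(__import__("glob").glob("dep_12.4*"))[0]);P=cloud("side",d)
im=np.full((480,480,3),255,np.uint8)
for lo,hi,col in((.15,.2,(0,160,0)),(.2,.217,(0,0,255)),(.217,.26,(255,0,0))):
    p=P[(d>0)&(P[...,2]>lo)&(P[...,2]<hi)][:,:2]
    for i,j in ((p-[.3,-.55])/.0011).astype(int):
        if 0<=i<480 and 0<=j<480: im[479-j,i]=col
for a,c in((-.006,(0,0,0)),(-.074,(200,0,200))):
    b=a+.611;R=np.array([[np.cos(b),-np.sin(b)],[np.sin(b),np.cos(b)]])
    q=np.array([[-.05,.075],[-.42,.075],[-.42,-.075],[-.05,-.075]])@R.T+AX
    q=((q-[.3,-.55])/.0011);q[:,1]=479-q[:,1];cv2.polylines(im,[q.astype(int)],True,c,1)
cv2.imwrite("pics/top2.png",im)
E
```

```text
dep_10.15.npy
dep_11.20.npy
dep_11.75.npy
dep_12.30.npy
dep_12.35.npy
dep_12.40.npy
```

View pics/top2.png

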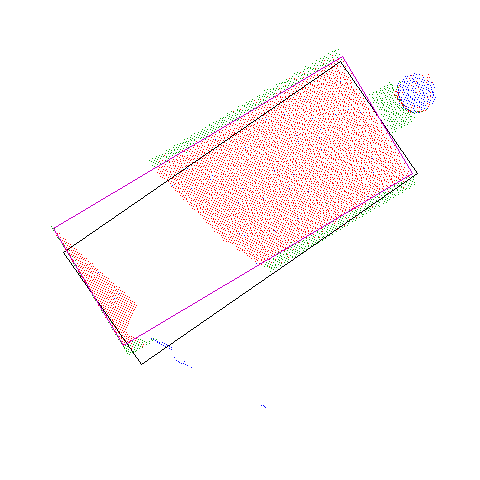

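Run:
```python
from h import *
import glob
for f in sorted(glob.glob("dep_*"),key=lambda s:float(s[4:-4])):
    b,c=fit2("side",np.load(f),.53);print(f,round(b-.611,4),c)
```

```text
dep_10.15.npy -0.1568 7200
dep_11.20.npy -0.0709 4127
dep_11.75.npy -0.0316 4621
dep_12.30.npy -0.0672 4628
dep_12.35.npy -0.0694 4660
dep_12.40.npy -0.0736 4651
```

Occlusion was biasing the first estimator; the second one sits on the outline. The rack has rebounded to -0.074 at -0.065 rad/s, so I'll cross back, catch it gently and do a slower final pass.

```bash
python3 -m inch '[{"jaw":1,"tx":0,"ty":0,"tz":-1,"twist":0},{"jaw":1,"tx":0,"ty":0,"tz":-1,"twist":0},{"jaw":1,"tx":0.3,"ty":-0.3,"tz":-0.9,"twist":0},{"jaw":1,"tx":0.9,"ty":-1,"tz":0,"twist":0},{"jaw":1,"tx":0.9,"ty":-1,"tz":0,"twist":0}]'
python3 -m inch '[{"jaw":1,"tx":0.9,"ty":-1,"tz":0,"twist":0},{"jaw":1,"tx":0.9,"ty":-1,"tz":0,"twist":0},{"jaw":1,"tx":0.9,"ty":-1,"tz":0,"twist":0},{"jaw":1,"tx":0.9,"ty":-1,"tz":0,"twist":0},{"jaw":1,"tx":0.9,"ty":-1,"tz":0,"twist":0}]'
python3 look.py
```

```text
t: 12.9
eef_pos: [0.513, -0.343, 0.2426]
tool_rot: [[0.462, 0.887, 0.001], [0.887, -0.462, -0.001], [0.0, 0.001, -1.0]]
wrist_force: [0.0, 0.6, 0.4]
width: 0.0005
grasp_force: 0.0
t: 13.4
eef_pos: [0.4653, -0.2162, 0.2421]
tool_rot: [[0.461, 0.887, 0.0], [0.887, -0.461, 0.0], [0.0, 0.0, -1.0]]
wrist_force: [-0.1, -0.1, 0.4]
width: 0.0006
grasp_force: 0.0
t 13.45 pivot old -0.122 n 6349 new -0.129 5898 [ 0.464 -0.212  0.242] along/side [0.301 0.058] F [-1.986  4.113 -0.597]
```

```bash
python3 -m inch '[{"jaw":1,"tx":0.9,"ty":-1,"tz":0,"twist":0},{"jaw":1,"tx":0.9,"ty":-1,"tz":0.4,"twist":0},{"jaw":1,"tx":0.5,"ty":-0.6,"tz":0.8,"twist":0},{"jaw":1,"tx":0,"ty":0,"tz":1,"twist":0},{"jaw":1,"tx":0,"ty":0,"tz":0.9,"twist":0}]'
python3 look.py;python3 look.py
```

```text
t: 13.95
eef_pos: [0.4409, -0.152, 0.1796]
tool_rot: [[0.46, 0.888, 0.001], [0.888, -0.46, 0.0], [0.001, 0.001, -1.0]]
wrist_force: [-0.8, 0.3, -0.5]
width: 0.0007
grasp_force: 0.0
t 14.00 pivot old -0.164 n 6990 new -0.159 7027 [ 0.439 -0.152  0.177] along/side [0.299 0.114] F [-1.829  0.67  -1.487]
t 14.05 pivot old -0.168 n 6952 new -0.162 7012 [ 0.44  -0.152  0.178] along/side [0.299 0.113] F [-0.161  0.08   0.566]
```

```bash
python3 -m inch '[{"jaw":1,"tx":-0.016,"ty":0.019,"tz":0,"twist":0},{"jaw":1,"tx":-0.016,"ty":0.019,"tz":0,"twist":0},{"jaw":1,"tx":-0.016,"ty":0.019,"tz":0,"twist":0},{"jaw":1,"tx":-0.016,"ty":0.019,"tz":0,"twist":0},{"jaw":1,"tx":-0.016,"ty":0.019,"tz":0,"twist":0}]'
python3 look.py;python3 look.py;python3 look.py
```

```text
t: 14.55
eef_pos: [0.4423, -0.1555, 0.1801]
tool_rot: [[0.462, 0.887, 0.001], [0.887, -0.462, -0.0], [0.0, 0.001, -1.0]]
wrist_force: [0.1, 0.0, 0.6]
width: 0.0004
grasp_force: 0.0
t 14.60 pivot old -0.167 n 6851 new -0.165 6883 [ 0.442 -0.156  0.18 ] along/side [0.298 0.108] F [-0.047 -0.119 -0.562]
t 14.65 pivot old -0.166 n 6875 new -0.162 6915 [ 0.442 -0.156  0.18 ] along/side [0.298 0.109] F [ 0.011  0.262 -0.303]
t 14.70 pivot old -0.166 n 6958 new -0.159 6968 [ 0.442 -0.155  0.18 ] along/side [0.298 0.11 ] F [-0.428 -0.08   0.445]
```

```bash
python3 -m inch '[{"jaw":1,"tx":0,"ty":0,"tz":-1,"twist":0},{"jaw":1,"tx":0,"ty":0,"tz":-1,"twist":0},{"jaw":1,"tx":0,"ty":0,"tz":-1,"twist":0},{"jaw":1,"tx":-0.8,"ty":0.8,"tz":-0.1,"twist":0},{"jaw":1,"tx":-1,"ty":1,"tz":0,"twist":0}]'
python3 look.py
python3 -m inch '[{"jaw":1,"tx":-1,"ty":1,"tz":0,"twist":0},{"jaw":1,"tx":-1,"ty":1,"tz":0,"twist":0},{"jaw":1,"tx":-1,"ty":1,"tz":0,"twist":0},{"jaw":1,"tx":-1,"ty":1,"tz":0,"twist":0},{"jaw":1,"tx":-1,"ty":1,"tz":0,"twist":0}]'
python3 look.py
```

```text
t: 15.2
eef_pos: [0.4581, -0.2035, 0.2427]
tool_rot: [[0.46, 0.888, 0.002], [0.888, -0.46, 0.0], [0.001, 0.002, -1.0]]
wrist_force: [0.0, -0.1, 0.3]
width: 0.0005
grasp_force: 0.0
t 15.25 pivot old -0.116 n 6588 new -0.128 6103 [ 0.459 -0.209  0.243] along/side [0.305 0.064] F [ 0.681 -4.221  0.906]
t: 15.75
eef_pos: [0.5, -0.3397, 0.2415]
tool_rot: [[0.462, 0.887, -0.0], [0.887, -0.462, 0.0], [-0.0, -0.0, -1.0]]
wrist_force: [0.7, 0.9, 0.7]
width: 0.0004
grasp_force: 0.0
t 15.80 pivot old -0.101 n 3996 new -0.104 3949 [ 0.5   -0.345  0.242] along/side [ 0.333 -0.068] F [ 0.617 -3.61   0.499]
```

```bash
python3 -m inch '[{"jaw":1,"tx":-1,"ty":1,"tz":0,"twist":0},{"jaw":1,"tx":-1,"ty":1,"tz":0.4,"twist":0},{"jaw":1,"tx":0,"ty":0,"tz":1,"twist":0},{"jaw":1,"tx":0,"ty":0,"tz":1,"twist":0},{"jaw":1,"tx":0,"ty":0,"tz":0.6,"twist":0}]'
python3 look.py
```

```text
t: 16.3
eef_pos: [0.5161, -0.3921, 0.1798]
tool_rot: [[0.462, 0.887, -0.002], [0.887, -0.462, 0.001], [0.0, -0.002, -1.0]]
wrist_force: [-0.4, 0.6, 1.0]
width: 0.0004
grasp_force: 0.2
t 16.35 pivot old -0.175 n 4497 new -0.080 4567 [ 0.516 -0.392  0.178] along/side [ 0.344 -0.108] F [-0.04  -1.033 -2.162]
```

```bash
python3 -m inch '[{"jaw":1,"tx":-0.137,"ty":0.21,"tz":0,"twist":0},{"jaw":1,"tx":-0.137,"ty":0.21,"tz":0,"twist":0},{"jaw":1,"tx":-0.022,"ty":0.034,"tz":0,"twist":0},{"jaw":1,"tx":-0.022,"ty":0.034,"tz":0,"twist":0},{"jaw":1,"tx":-0.022,"ty":0.034,"tz":0,"twist":0}]'
python3 look.py
```

```text
t: 16.85
eef_pos: [0.5233, -0.4036, 0.1822]
tool_rot: [[0.462, 0.887, 0.001], [0.887, -0.462, -0.0], [-0.0, 0.001, -1.0]]
wrist_force: [-0.1, -0.0, 0.1]
width: 0.0002
grasp_force: 0.0
t 16.90 pivot old -0.169 n 4531 new -0.082 4688 [ 0.523 -0.404  0.182] along/side [ 0.344 -0.123] F [-0.557 -0.824 -0.108]
```

```bash
for i in 1 2 3 4 5; do python3 look.py | cut -c1-60; done
```

```text
t 16.95 pivot old -0.175 n 4532 new -0.082 4686 [ 0.523 -0.4
t 17.00 pivot old -0.175 n 4542 new -0.084 4669 [ 0.523 -0.4
t 17.05 pivot old -0.187 n 4557 new -0.091 4667 [ 0.523 -0.4
t 17.10 pivot old -0.178 n 4545 new -0.086 4700 [ 0.523 -0.4
t 17.15 pivot old -0.184 n 4513 new -0.089 4688 [ 0.523 -0.4
```

```bash
python3 -m inch '[{"jaw":1,"tx":0,"ty":0,"tz":-1,"twist":0},{"jaw":1,"tx":0,"ty":0,"tz":-1,"twist":0},{"jaw":1,"tx":0.3,"ty":-0.3,"tz":-1,"twist":0},{"jaw":1,"tx":0.9,"ty":-1,"tz":0,"twist":0},{"jaw":1,"tx":0.9,"ty":-1,"tz":0,"twist":0}]'
python3 -m inch '[{"jaw":1,"tx":0.9,"ty":-1,"tz":0,"twist":0},{"jaw":1,"tx":0.9,"ty":-1,"tz":0,"twist":0},{"jaw":1,"tx":0.9,"ty":-1,"tz":0,"twist":0},{"jaw":1,"tx":0.9,"ty":-1,"tz":0,"twist":0},{"jaw":1,"tx":0.9,"ty":-1,"tz":0,"twist":0}]'
python3 look.py
python3 -m inch '[{"jaw":1,"tx":0.9,"ty":-1,"tz":0,"twist":0},{"jaw":1,"tx":0.9,"ty":-1,"tz":0.4,"twist":0},{"jaw":1,"tx":0.3,"ty":-0.3,"tz":0.9,"twist":0},{"jaw":1,"tx":0,"ty":0,"tz":1,"twist":0},{"jaw":1,"tx":0,"ty":0,"tz":0.8,"twist":0}]'
python3 look.py;python3 look.py
```

```text
t: 17.65
eef_pos: [0.5015, -0.3449, 0.2424]
tool_rot: [[0.463, 0.887, 0.001], [0.887, -0.463, -0.001], [-0.0, 0.002, -1.0]]
wrist_force: [0.1, -0.1, -0.0]
width: 0.0006
grasp_force: 0.0
t: 18.15
eef_pos: [0.454, -0.218, 0.2418]
tool_rot: [[0.462, 0.887, 0.0], [0.887, -0.462, -0.0], [0.0, 0.0, -1.0]]
wrist_force: [0.3, -0.2, -0.3]
width: 0.0003
grasp_force: 0.0
t 18.20 pivot old -0.072 n 6598 new -0.089 6269 [ 0.453 -0.214  0.241] along/side [0.309 0.075] F [-0.601  3.694 -0.692]
t: 18.7
eef_pos: [0.433, -0.1601, 0.1791]
tool_rot: [[0.461, 0.887, 0.0], [0.887, -0.461, 0.0], [0.0, 0.0, -1.0]]
wrist_force: [-0.5, -1.4, -0.3]
width: 0.0007
grasp_force: 0.0
t 18.75 pivot old -0.102 n 7158 new -0.097 7355 [ 0.432 -0.16   0.177] along/side [0.302 0.129] F [-0.825 -0.086 -1.786]
t 18.80 pivot old -0.102 n 7171 new -0.098 7321 [ 0.432 -0.16   0.178] along/side [0.302 0.129] F [-0.573  0.165 -0.164]
```

```bash
python3 -m inch '[{"jaw":1,"tx":-0.275,"ty":0.42,"tz":0,"twist":0},{"jaw":1,"tx":-0.17,"ty":0.26,"tz":0,"twist":0},{"jaw":1,"tx":-0.027,"ty":0.042,"tz":0,"twist":0},{"jaw":1,"tx":-0.027,"ty":0.042,"tz":0,"twist":0},{"jaw":1,"tx":-0.027,"ty":0.042,"tz":0,"twist":0}]'
python3 -m inch '[{"jaw":1,"tx":-0.027,"ty":0.042,"tz":0,"twist":0},{"jaw":1,"tx":-0.027,"ty":0.042,"tz":0,"twist":0},{"jaw":1,"tx":-0.027,"ty":0.042,"tz":0,"twist":0},{"jaw":1,"tx":-0.027,"ty":0.042,"tz":0,"twist":0},{"jaw":1,"tx":-0.027,"ty":0.042,"tz":0,"twist":0}]'
python3 look.py;python3 look.py
```

```text
t: 19.3
eef_pos: [0.4426, -0.1774, 0.18]
tool_rot: [[0.462, 0.887, 0.0], [0.887, -0.462, -0.0], [0.0, 0.0, -1.0]]
wrist_force: [-0.1, 0.2, 0.3]
width: 0.0007
grasp_force: 0.0
t: 19.8
eef_pos: [0.4451, -0.1817, 0.1797]
tool_rot: [[0.462, 0.887, 0.0], [0.887, -0.462, -0.0], [-0.0, 0.0, -1.0]]
wrist_force: [-0.3, 0.1, 0.9]
width: -0.0
grasp_force: 0.0
t 19.85 pivot old -0.083 n 6942 new -0.084 6944 [ 0.445 -0.182  0.18 ] along/side [0.3   0.107] F [ 0.21  -0.046  0.619]
t 19.90 pivot old -0.087 n 6916 new -0.082 6958 [ 0.445 -0.182  0.18 ] along/side [0.299 0.108] F [0.284 0.954 0.317]
```

```bash
python3 -m inch '[{"jaw":1,"tx":0,"ty":0,"tz":-1,"twist":0},{"jaw":1,"tx":0,"ty":0,"tz":-1,"twist":0},{"jaw":1,"tx":-0.2,"ty":0.2,"tz":-1,"twist":0},{"jaw":1,"tx":-1,"ty":1,"tz":0,"twist":0},{"jaw":1,"tx":-1,"ty":1,"tz":0,"twist":0}]'
python3 -m inch '[{"jaw":1,"tx":-1,"ty":1,"tz":0,"twist":0},{"jaw":1,"tx":-1,"ty":1,"tz":0,"twist":0},{"jaw":1,"tx":-1,"ty":1,"tz":0,"twist":0},{"jaw":1,"tx":-1,"ty":1,"tz":0,"twist":0},{"jaw":1,"tx":-1,"ty":1,"tz":0,"twist":0}]'
python3 look.py
```

```text
t: 20.4
eef_pos: [0.4645, -0.2413, 0.2406]
tool_rot: [[0.46, 0.888, 0.002], [0.888, -0.46, -0.0], [0.001, 0.002, -1.0]]
wrist_force: [-0.5, 0.3, 0.1]
width: 0.0004
grasp_force: 0.0
t: 20.9
eef_pos: [0.5065, -0.3769, 0.2396]
tool_rot: [[0.462, 0.887, -0.0], [0.887, -0.462, 0.0], [0.0, -0.0, -1.0]]
wrist_force: [0.2, -0.3, 0.1]
width: 0.0006
grasp_force: 0.0
t 20.95 pivot old -0.010 n 4268 new -0.026 4263 [ 0.506 -0.382  0.24 ] along/side [ 0.352 -0.076] F [-0.173 -3.756  1.444]
```

```bash
python3 -m inch '[{"jaw":1,"tx":-1,"ty":1,"tz":0,"twist":0},{"jaw":1,"tx":-0.6,"ty":0.6,"tz":0.5,"twist":0},{"jaw":1,"tx":-0.027,"ty":0.042,"tz":1,"twist":0},{"jaw":1,"tx":-0.027,"ty":0.042,"tz":1,"twist":0},{"jaw":1,"tx":-0.027,"ty":0.042,"tz":0.3,"twist":0}]'
python3 look.py
```

```text
t: 21.45
eef_pos: [0.5204, -0.4208, 0.1814]
tool_rot: [[0.462, 0.887, -0.003], [0.887, -0.462, 0.002], [0.0, -0.003, -1.0]]
wrist_force: [0.6, -0.6, -0.1]
width: 0.0006
grasp_force: 0.3
t 21.50 pivot old -0.007 n 4652 new 0.002 4798 [ 0.521 -0.421  0.182] along/side [ 0.365 -0.106] F [ 0.38   0.352 -0.547]
```

```bash
python3 -m inch '[{"jaw":1,"tx":-0.027,"ty":0.042,"tz":0,"twist":0},{"jaw":1,"tx":-0.027,"ty":0.042,"tz":0,"twist":0},{"jaw":1,"tx":-0.022,"ty":0.034,"tz":0,"twist":0},{"jaw":1,"tx":-0.01,"ty":0.015,"tz":0,"twist":0},{"jaw":1,"tx":0,"ty":0,"tz":0,"twist":0}]'
for i in 1 2 3 4 5; do python3 look.py ; done
```

```text
t: 22.0
eef_pos: [0.523, -0.4244, 0.1842]
tool_rot: [[0.462, 0.887, 0.001], [0.887, -0.462, -0.0], [-0.0, 0.001, -1.0]]
wrist_force: [-0.1, 1.3, -0.1]
width: 0.0001
grasp_force: 0.0
t 22.05 pivot old -0.021 n 4643 new -0.009 4844 [ 0.523 -0.424  0.184] along/side [ 0.364 -0.115] F [ 0.467 -0.787  0.484]
t 22.10 pivot old -0.019 n 4629 new -0.010 4848 [ 0.523 -0.424  0.184] along/side [ 0.364 -0.115] F [-0.055  0.614  0.544]
t 22.15 pivot old -0.025 n 4633 new -0.011 4845 [ 0.523 -0.424  0.184] along/side [ 0.364 -0.115] F [ 0.103 -0.115  0.227]
t 22.20 pivot old -0.024 n 4622 new -0.012 4846 [ 0.523 -0.424  0.184] along/side [ 0.364 -0.115] F [-0.124  0.58  -0.406]
t 22.25 pivot old -0.015 n 4640 new -0.012 4845 [ 0.523 -0.424  0.184] along/side [ 0.364 -0.115] F [-0.468 -0.493 -1.015]
```

```bash
python3 -m inch '[{"jaw":1,"tx":0,"ty":0,"tz":-1,"twist":0},{"jaw":1,"tx":0,"ty":0,"tz":-1,"twist":0},{"jaw":1,"tx":0.3,"ty":-0.3,"tz":-1,"twist":0},{"jaw":1,"tx":0.9,"ty":-1,"tz":0,"twist":0},{"jaw":1,"tx":0.9,"ty":-1,"tz":0,"twist":0}]'
python3 -m inch '[{"jaw":1,"tx":0.9,"ty":-1,"tz":0,"twist":0},{"jaw":1,"tx":0.9,"ty":-1,"tz":0,"twist":0},{"jaw":1,"tx":0.9,"ty":-1,"tz":0,"twist":0},{"jaw":1,"tx":0.9,"ty":-1,"tz":0,"twist":0},{"jaw":1,"tx":0.9,"ty":-1,"tz":0,"twist":0}]'
python3 look.py
```

```text
t: 22.75
eef_pos: [0.5014, -0.3658, 0.2444]
tool_rot: [[0.462, 0.887, 0.001], [0.887, -0.462, -0.001], [-0.0, 0.002, -1.0]]
wrist_force: [-0.5, 1.3, -1.1]
width: 0.0002
grasp_force: 0.0
t: 23.25
eef_pos: [0.4539, -0.2389, 0.2439]
tool_rot: [[0.462, 0.887, 0.0], [0.887, -0.462, -0.0], [0.0, 0.0, -1.0]]
wrist_force: [-0.3, 0.1, 0.3]
width: 0.0002
grasp_force: 0.0
t 23.30 pivot old -0.017 n 6635 new -0.024 6351 [ 0.453 -0.235  0.243] along/side [0.315 0.077] F [-1.818  3.658 -0.891]
```

```bash
python3 -m inch '[{"jaw":1,"tx":0.9,"ty":-1,"tz":0,"twist":0},{"jaw":1,"tx":0.9,"ty":-1,"tz":0.5,"twist":0},{"jaw":1,"tx":0,"ty":0,"tz":1,"twist":0},{"jaw":1,"tx":0,"ty":0,"tz":1,"twist":0},{"jaw":1,"tx":0,"ty":0,"tz":0.5,"twist":0}]'
python3 look.py; python3 look.py
```

```text
t: 23.8
eef_pos: [0.4349, -0.1891, 0.1826]
tool_rot: [[0.461, 0.887, -0.001], [0.887, -0.461, 0.0], [-0.0, -0.001, -1.0]]
wrist_force: [-0.1, 0.1, 0.4]
width: 0.0006
grasp_force: 0.0
t 23.85 pivot old -0.036 n 7048 new -0.034 7211 [ 0.434 -0.189  0.182] along/side [0.307 0.122] F [-0.571  0.31  -1.489]
t 23.90 pivot old -0.040 n 7025 new -0.035 7215 [ 0.435 -0.189  0.183] along/side [0.307 0.121] F [-0.62   0.029 -0.565]
```

```bash
python3 -m inch '[{"jaw":1,"tx":-0.14,"ty":0.21,"tz":0,"twist":0},{"jaw":1,"tx":-0.11,"ty":0.17,"tz":0,"twist":0},{"jaw":1,"tx":-0.055,"ty":0.085,"tz":0,"twist":0},{"jaw":1,"tx":-0.015,"ty":0.02,"tz":0,"twist":0},{"jaw":1,"tx":0,"ty":0,"tz":0,"twist":0}]'
python3 look.py; python3 look.py; python3 look.py
```

```text
t: 24.4
eef_pos: [0.4413, -0.1998, 0.184]
tool_rot: [[0.462, 0.887, 0.0], [0.887, -0.462, -0.0], [0.0, 0.0, -1.0]]
wrist_force: [0.4, 0.8, 0.1]
width: 0.0002
grasp_force: 0.0
t 24.45 pivot old -0.036 n 6918 new -0.042 6943 [ 0.441 -0.2    0.184] along/side [0.308 0.107] F [-0.491  0.058  1.022]
t 24.50 pivot old -0.039 n 6900 new -0.042 6936 [ 0.441 -0.2    0.184] along/side [0.308 0.107] F [-0.452  0.222 -0.279]
t 24.55 pivot old -0.040 n 6916 new -0.043 6925 [ 0.441 -0.199  0.184] along/side [0.308 0.107] F [ 0.098  0.85  -0.007]
```

```bash
python3 -m inch '[{"jaw":1,"tx":-0.007,"ty":0.01,"tz":0,"twist":0},{"jaw":1,"tx":-0.007,"ty":0.01,"tz":0,"twist":0},{"jaw":1,"tx":-0.007,"ty":0.01,"tz":0,"twist":0},{"jaw":1,"tx":-0.007,"ty":0.01,"tz":0,"twist":0},{"jaw":1,"tx":0,"ty":0,"tz":0,"twist":0}]'
python3 look.py; python3 look.py; python3 look.py
```

```text
t: 25.05
eef_pos: [0.4416, -0.2005, 0.1837]
tool_rot: [[0.462, 0.887, 0.0], [0.887, -0.462, -0.0], [-0.0, 0.0, -1.0]]
wrist_force: [-0.4, -0.3, -0.0]
width: 0.0007
grasp_force: 0.0
t 25.10 pivot old -0.035 n 6889 new -0.039 6921 [ 0.442 -0.2    0.184] along/side [0.307 0.107] F [ 0.933  0.17  -0.189]
t 25.15 pivot old -0.033 n 6937 new -0.037 6971 [ 0.442 -0.2    0.184] along/side [0.307 0.107] F [ 0.931 -0.124  0.242]
t 25.20 pivot old -0.035 n 6926 new -0.036 6950 [ 0.442 -0.201  0.184] along/side [0.307 0.108] F [-0.066  0.03  -0.025]
```

```bash
python3 -m inch '[{"jaw":1,"tx":0.4,"ty":-0.2,"tz":0,"twist":0},{"jaw":1,"tx":0.9,"ty":-0.45,"tz":0,"twist":0},{"jaw":1,"tx":0.9,"ty":-0.45,"tz":0,"twist":0},{"jaw":1,"tx":0.4,"ty":-0.2,"tz":0,"twist":0},{"jaw":1,"tx":0,"ty":0,"tz":0,"twist":0}]' | head -2
python3 look.py
python3 -m inch '[{"jaw":1,"tx":0,"ty":0,"tz":0,"twist":0},{"jaw":1,"tx":0,"ty":0,"tz":0,"twist":0},{"jaw":1,"tx":0,"ty":0,"tz":0,"twist":0},{"jaw":1,"tx":0,"ty":0,"tz":0,"twist":0},{"jaw":1,"tx":0,"ty":0,"tz":0,"twist":0}]' | head -1
python3 look.py
python3 -m inch '[{"jaw":1,"tx":0,"ty":0,"tz":0,"twist":0},{"jaw":1,"tx":0,"ty":0,"tz":0,"twist":0},{"jaw":1,"tx":0,"ty":0,"tz":0,"twist":0},{"jaw":1,"tx":0,"ty":0,"tz":0,"twist":0},{"jaw":1,"tx":0,"ty":0,"tz":0,"twist":0}]' | head -1
python3 look.py
```

```text
t: 25.7
eef_pos: [0.4426, -0.1409, 0.1837]
t 25.75 pivot old -0.031 n 7318 new -0.026 7535 [ 0.443 -0.142  0.184] along/side [0.273 0.159] F [ 0.233  0.337 -0.268]
t: 26.25
t 26.30 pivot old -0.017 n 7376 new -0.015 7575 [ 0.442 -0.142  0.184] along/side [0.272 0.162] F [ 0.386 -0.408 -0.203]
t: 26.8
t 26.85 pivot old -0.004 n 7332 new -0.004 7591 [ 0.443 -0.142  0.184] along/side [0.27  0.165] F [-0.513  0.06  -0.49 ]
```

```bash
python3 -m inch '[{"jaw":1,"tx":0,"ty":0,"tz":0,"twist":0},{"jaw":1,"tx":0,"ty":0,"tz":0,"twist":0},{"jaw":1,"tx":0,"ty":0,"tz":0,"twist":0},{"jaw":1,"tx":0,"ty":0,"tz":0,"twist":0},{"jaw":1,"tx":0,"ty":0,"tz":0,"twist":0}]' | head -1
python3 look.py
python3 -m inch '[{"jaw":1,"tx":0,"ty":0,"tz":0,"twist":0},{"jaw":1,"tx":0,"ty":0,"tz":0,"twist":0},{"jaw":1,"tx":0,"ty":0,"tz":0,"twist":0},{"jaw":1,"tx":0,"ty":0,"tz":0,"twist":0},{"jaw":1,"tx":0,"ty":0,"tz":0,"twist":0}]' | head -1
python3 look.py
```

```text
t: 27.35
t 27.40 pivot old 0.004 n 7384 new 0.006 7592 [ 0.443 -0.142  0.184] along/side [0.268 0.167] F [-0.731  0.03   0.767]
t: 27.9
t 27.95 pivot old 0.012 n 7347 new 0.014 7597 [ 0.443 -0.142  0.184] along/side [0.267 0.17 ] F [0.338 0.638 0.809]
```

```bash
python3 -m inch '[{"jaw":1,"tx":0,"ty":0,"tz":0,"twist":0},{"jaw":1,"tx":0,"ty":0,"tz":0,"twist":0},{"jaw":1,"tx":0,"ty":0,"tz":0,"twist":0},{"jaw":1,"tx":0,"ty":0,"tz":0,"twist":0},{"jaw":1,"tx":0,"ty":0,"tz":0,"twist":0}]' | head -1
python3 look.py
python3 -c "from plant import *; print(job_done())"
```

```text
t: 28.45
t 28.50 pivot old 0.022 n 7371 new 0.022 7583 [ 0.443 -0.142  0.184] along/side [0.265 0.172] F [-0.579  0.077  0.563]
the job is handed in; nothing more can be done
None
```

I handed the job in at 28.5 s with the rack about 0.02 rad past square, but it was not fully still: it was still creeping forward at about 0.015 rad/s after 3 s untouched. It rebounded off the brake each time, so it took three passes, and the last touch was a light nudge from the driving side, not the braking side.

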